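# Tighten the nut and close the cam lever of a strap clamp

## Task

Clamp the oak block in the quick-release strap clamp (the small plywood fixture with the blue wing nut and the black cam lever, not the red-levered jig). With the lever still open, turn the blue wing nut clockwise, seen from above, until it comes up firm, with its wings in line with the aluminium strap; then push the black lever all the way down flat so that the block is held tight, and let go.

Things in the scene. Friction and masses are not known exactly. Their poses are not given: they have to be found in the camera images.
- strap_clamp: Fixed to the worktop. Origin: centre of its underside, z up. Plywood base 110 x 210 x 18 mm; aluminium strap 28 wide, 170 long, lies along y over an oak block (90 x 32 x 32, top 50 mm up). Strap top 76 mm up when loose, 68 clamped. Wing nut's vertical axis at x 0, y +65 mm. Lever pivot at x 0, y -65, 87 mm up (83 with the nut tight), pin along x: the lever swings in the y-z plane.
- clamp_nut (a joint): Blue wing nut: bar 56 long, 16 thick, 26 mm tall, from 85 to 111 mm above the worktop at 0; sinks 3 mm per rad. Value in rad grows clockwise from above; starts 0.15 to 0.6; firm stop at 1.4, the bar then in line with the strap (clamp's y); at q it stands 1.4 - q anticlockwise of that. Friction 0.15 N m, stays as left. Tight from 1.1. Pad meets the block near the stop.
- clamp_lever (a joint): Black cam lever, orange stripe on top; reaches 95 mm from its pivot, 20 wide, 9 thick, upper face 6.5 mm above the line through the pivot. Value in rad: 0 open, pointing to the clamp's -y and 1.2 rad above level; grows as it is pushed outward and down; 1.2 (stop) closed, level along -y. Starts 0 to 0.25; closed from 1.05. Stays as left; with a tight nut, resists by a few N at its end.
- clamp_pad: Black rubber pad, 24 mm across, 9.5 mm high, sprung, under the middle of the strap. Presses on the oak block when the lever is closed on a tight nut (20 N or more), too little, under 14 N, if the nut is left loose. Its origin is the clamp's origin, lowered by the few mm the strap has sunk.

How it is judged:
By the outcome, as a careful person would: the job done as asked, in the order asked, and still so for the second after the job is handed in, with the robot touching nothing.
It also fails if it takes over 46 s, if anything falls off the work surface, if the arm or the gripper's body presses on something with over 40 N, if the wrist force passes 120 N, or if a joint passes its speed limit or range.

## Robot

A 6-joint arm with a two-finger parallel gripper is mounted at the origin on a cart in front of the work surface, level with it; the furniture and walls round the work are solid. World frame = base frame: x ahead of the robot, y to its left, z up, the work surface at z = 0. Lengths are in m, angles in rad, forces in N, time in s.
With the tool pointing down it reaches from about 0.375 to 0.9 m from the base axis. Payload 3.1 kg.
Tool frame: the origin (TCP) lies between the finger pads; the fingertips stand 17 mm ahead of it and the grasp point (between the pads) lies 2 mm behind it (robot.nose_length is the distance from the TCP to the fingertips, in m); z points along the fingers, y is the line along which they close (so a half turn about z gives the same grasp; the last joint's range is limited). The gripper opens to 87 mm and grips with 3 to 60 N. Pads are 19 mm wide; open, the fingers measure 117 mm over their backs; the gripper's body (75 mm by 190 mm) begins 51 mm behind the grasp point.
Start: joints at [1.004, 0.527, 1.433, -0, 1.181, -0.178], TCP at [0.236, 0.579, 0.24] pointing down, gripper open.
Joint ranges: [-3.08, 3.08], [-0.75, 2.2], [0.22, 2.44], [-1.43, 4.57], [0, 2.65], [-2.85, 2.85]. Speed limits (rad/s): [2.79, 2.79, 3.14, 3.14, 3.14, 3.14].

## Interface

Orientations are given as a unit quaternion [x, y, z, w].
In Python, from rig import robot, cams gives the robot as it stands.
- The arm moves only by the shell command python3 -m pendant 'ROWS' [FORCE]. ROWS is JSON, a list of rows, each an object with "jaw": the opening, from 0 (shut) to 1 (fully open); "linear": the shift along the tool's x, y, z in cm, a list of three; "twist": the turn about the tool's z in degrees. A call has 1 to 12 rows; each row shifts and turns the commanded pose from where the row before left it, along the tool's axes as they then stand; what a row does not reach is not made up. A row lasts 1/12 s, in which the tool goes at most 41.7 mm and 7.16 degrees, less where a joint would pass 70% of its speed; a pose out of reach is approached as far as the arm can. A call is refused whole if a number of a shift passes 4.17 or a number of a turn 7.16, either way. A call with a gripper value outside its range is refused whole. The fingers move at their own pace and stop on an object; FORCE is the grip in N (left out, the last holds). Time passes only in rows, so rows that do not move let the fingers close. It gives the time, the measured TCP pose, the force, the opening and the grip force at its end, in the units of the state.
- robot.get_obs(): the state, without advancing time (a new reading comes with each control period).
- cams.camera(name): name is "scene" or "top" or "wrist"; returns a dict with "color" (384x512x3 uint8, blue, green, red), "depth" (384x512 float32, m along the optical axis (not along the pixel's ray), 0 where there is no reading), "fov_y" (degrees; the focal length in pixels is half the picture's height over the tangent of half this angle, whatever the lens; pixels are square), "cx", "cy" (the principal point, pixels), "view" (4x4, takes a point from world to camera coordinates). Camera axes: x right, y down, z forward; pixel columns grow to the right and rows downward; lengths in m; the calibration is good to about 2 mm. A picture is of the moment at which its call begins.
- robot.hand_in(): hands the job in; it is judged then, once.
The state is a dict: "time": time; "q": joint angles; "joint_velocities": joint speeds; "joint_torque": joint torques, N m; "position": TCP position; "tool_rot": TCP orientation; "ft_force": force on the tool from outside, world axes, zero at the start; "moment": the same for the moment, N m; "grip_width": finger opening in m; "grip_force": force on a finger pad.
Only numpy, scipy, OpenCV 4.12 (cv2) and the standard library are available. Lean on these libraries where they do the work, as an engineer would, in place of code of your own. Each camera call takes 0.05 s, during which the arm holds its last target. There are 200 camera calls.

## Working session

There is one attempt and no reset: what is moved stays moved. The work goes in short steps, Python scripts to look and compute and a shell command to move; the robot and the scene stay as the last step left them, time stands still between calls to the robot, and variables do not carry over. Pictures are saved under pics/ and viewed, at most 10 in all, crops included, and the job is handed in when it is done.

```bash
mkdir -p pics; cat > h.py <<'E'
import numpy as np,cv2
from rig import robot,cams
from scipy.spatial.transform import Rotation as R
def cam(n,fn=None):
    d=cams.camera(n)
    if fn: cv2.imwrite('pics/'+fn,d['color'])
    np.save('/tmp/'+n+'.npy',d,allow_pickle=True); return d
def load(n): return np.load('/tmp/'+n+'.npy',allow_pickle=True).item()
def cloud(d):
    z=d['depth'];h,w=z.shape;f=h/2/np.tan(np.radians(d['fov_y'])/2)
    v,u=np.mgrid[:h,:w]
    p=np.stack([(u-d['cx'])/f*z,(v-d['cy'])/f*z,z],-1)
    V=np.array(d['view']);return (p-V[:3,3])@V[:3,:3]
E
python3 - <<'E'
from h import *
o=robot.get_obs();print(o['time'],o['position'],o['tool_rot'],R.from_quat(o['tool_rot']).as_matrix().round(3))
a=cam('scene')['color'];b=cam('top')['color']
cv2.imwrite('pics/a.png',a);cv2.imwrite('pics/b.png',cv2.resize(b,(800,600)))
E
```

```text
0.0 [0.23592917 0.57798869 0.23854358] [ 1.92676542e-01  9.81261703e-01 -1.03650751e-03 -3.83446884e-04] [[-0.926  0.378 -0.001]
 [ 0.378  0.926 -0.002]
 [ 0.    -0.002 -1.   ]]
```

View pics/a.png

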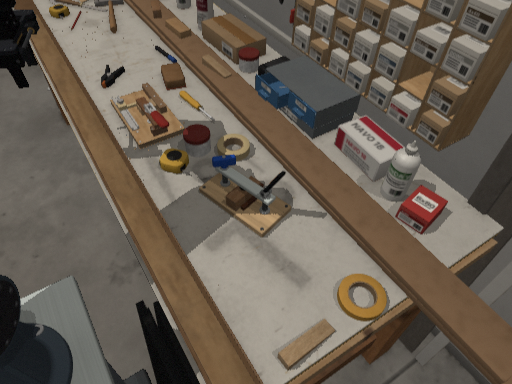

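View pics/b.png

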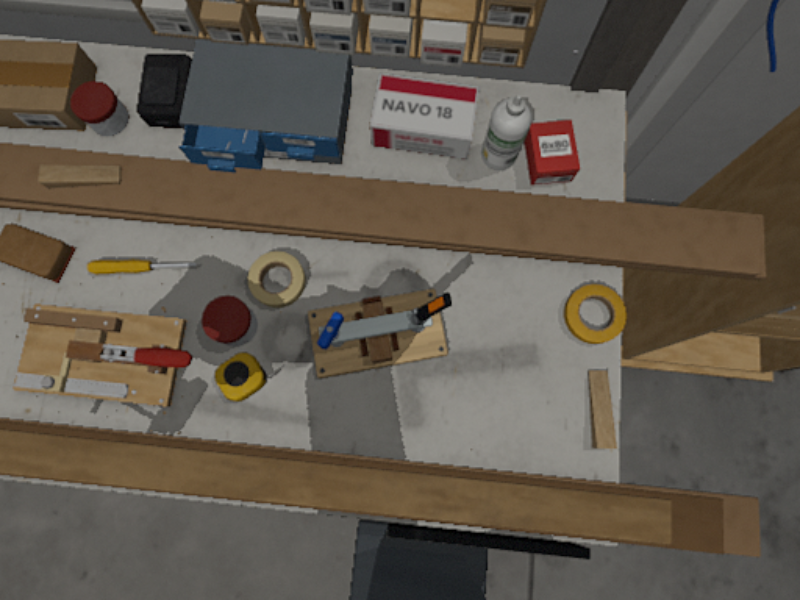

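The clamp's nut is at about (330,330) and the lever tip at (440,303) in the top picture. The beams run along either side of it, so I'll measure their height too.

```bash
python3 - <<'E'
from h import *
d=load('top');P=cloud(d);c=d['color'].astype(int)
s=1/1.5625
for n,(u,v) in dict(nut=(330,330),lev=(440,303),strapL=(350,331),strapR=(405,320),c1=(311,322),c2=(438,292),c3=(445,352),c4=(321,373),beamback=(450,225),beambackf=(450,245),beamfront=(350,470),beamfr2=(350,490),beamf3=(350,515),jar=(226,318),tape=(240,375),ring=(275,278)).items():
    print(n,P[int(v*s),int(u*s)].round(3))
hsv=cv2.cvtColor(d['color'],cv2.COLOR_BGR2HSV)
h=P[...,2]
box=np.zeros(h.shape,bool);box[180:245,195:300]=1
def ax(m,n):
    p=P[m];q=p[:,:2]-p[:,:2].mean(0);w,V=np.linalg.eigh(q.T@q)
    print(n,len(p),p.mean(0).round(4),np.degrees(np.arctan2(V[1,1],V[0,1])).round(1),'ext',np.ptp(q@V,axis=0).round(3),'z',p[:,2].min().round(3),p[:,2].max().round(3))
ax(box&(abs(hsv[...,0].astype(int)-110)<12)&(hsv[...,1]>150)&(h>.09),'nut')
ax(box&(hsv[...,0]<25)&(hsv[...,1]>200)&(hsv[...,2]>150)&(h>.08),'orange')
ax(box&(hsv[...,1]<70)&(h>.068)&(h<.085),'strap')
m=box&(h>.012)&(h<.024);ax(m,'base')
r=cv2.minAreaRect(P[m][:,:2].astype(np.float32));print(r)
E
```

```text
nut [0.545 0.199 0.11 ]
lev [0.589 0.05  0.161]
strapL [0.554 0.175 0.073]
strapR [0.578 0.095 0.076]
c1 [0.569 0.245 0.018]
c2 [0.645 0.047 0.001]
c3 [0.543 0.029 0.017]
c4 [0.491 0.219 0.02 ]
beamback [0.748 0.038 0.037]
beambackf [0.719 0.035 0.029]
beamfront [0.352 0.154 0.032]
beamfr2 [0.324 0.15  0.032]
beamf3 [ 0.284  0.149 -0.001]
jar [0.556 0.368 0.059]
tape [0.473 0.34  0.034]
ring [ 0.643  0.318 -0.001]
nut 185 [0.5499 0.1783 0.1165] 106.6 ext [0.18  0.187] z 0.09 0.897
orange 6 [0.5875 0.0522 0.1532] 117.6 ext [0.006 0.015] z 0.132 0.165
strap 631 [0.5637 0.1367 0.0746] 104.7 ext [0.03  0.169] z 0.068 0.085
base 2118 [0.5575 0.138  0.0183] 105.8 ext [0.111 0.21 ] z 0.012 0.024
((0.564909815788269, 0.13921889662742615), (0.11053847521543503, 0.21005693078041077), 16.000089645385742)
```

```bash
python3 -m pendant '[{"jaw":0.6,"linear":[-3.5,-1.9,0],"twist":0},{"jaw":0.6,"linear":[-3.5,-1.9,0],"twist":0},{"jaw":0.6,"linear":[-3.5,-1.9,0],"twist":0},{"jaw":0.6,"linear":[-3.5,-1.9,0],"twist":0},{"jaw":0.6,"linear":[-3.5,-1.9,0],"twist":0},{"jaw":0.6,"linear":[-3.5,-1.9,0],"twist":0},{"jaw":0.6,"linear":[-3.5,-1.9,0],"twist":0},{"jaw":0.6,"linear":[-3.5,-1.9,0],"twist":0},{"jaw":0.6,"linear":[-3.5,-1.9,0],"twist":0},{"jaw":0.6,"linear":[-3.5,-1.9,0],"twist":0},{"jaw":0.6,"linear":[-3.5,-1.9,0],"twist":0},{"jaw":0.6,"linear":[0,0,0],"twist":0}]' 20
python3 - <<'E'
from h import *
o=robot.get_obs();print(o['time'],o['position'],R.from_quat(o['tool_rot']).as_matrix().round(3))
d=cam('wrist');cv2.imwrite('pics/c.png',cv2.resize(d['color'],(800,600)))
P=cloud(d);hsv=cv2.cvtColor(d['color'],cv2.COLOR_BGR2HSV)
h=P[...,2]
m=(abs(hsv[...,0].astype(int)-110)<12)&(hsv[...,1]>150)&(h>.1)&(h<.118)&(np.hypot(P[...,0]-.547,P[...,1]-.2)<.05)
print(m.sum(),P[m].mean(0),h[m].max(),np.median(h[m]),cv2.minAreaRect(P[m][:,:2].astype(np.float32)))
vu=np.argwhere(m).mean(0);print(vu[::-1]*1.5625)
E
```

```text
time: 1.1
position: [0.519, 0.2341, 0.2394]
tool_rot: [0.196, 0.981, -0.001, 0.002]
ft_force: [-1.0, 0.2, 0.3]
grip_width: 0.0522
grip_force: 0.0
1.1 [0.51903838 0.23405859 0.23941726] [[-0.923  0.384  0.004]
 [ 0.384  0.923 -0.002]
 [-0.005 -0.001 -1.   ]]
649 [0.54406544 0.2042038  0.10806973] 0.11153161403669716 0.10850615495778353 ((0.5456211566925049, 0.2032945305109024), (0.015403049066662788, 0.05387919396162033), 67.56827545166016)
[377.72775424 337.87557781]
```

View pics/c.png

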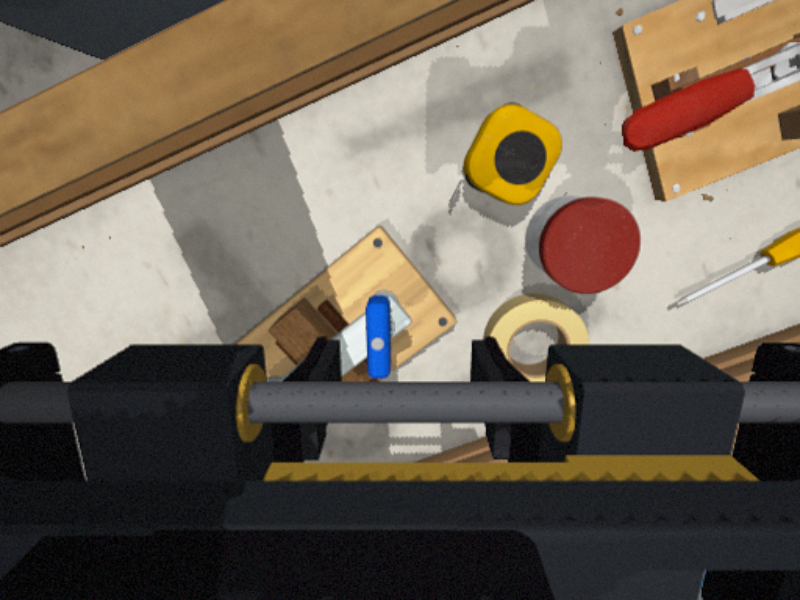

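The picture shows the blue nut at (378,338), its bar already square to the closing line. Its q is about 0.50, so it needs about 52° clockwise. I'll move over it and down.

```bash
python3 -m pendant '[{"jaw":0.6,"linear":[-1.9,-0.9,0],"twist":0},{"jaw":0.6,"linear":[-1.8,-0.95,0],"twist":0},{"jaw":0.6,"linear":[0,0,3.5],"twist":0},{"jaw":0.6,"linear":[0,0,3.5],"twist":0},{"jaw":0.6,"linear":[0,0,3.5],"twist":0},{"jaw":0.6,"linear":[0,0,2.0],"twist":0},{"jaw":0.6,"linear":[0,0,1.1],"twist":0},{"jaw":0.6,"linear":[0,0,0],"twist":0},{"jaw":0.6,"linear":[0,0,0],"twist":0},{"jaw":0.6,"linear":[0,0,0],"twist":0}]' 20
python3 - <<'E'
from h import *
o=robot.get_obs();print(o['time'],o['position'],R.from_quat(o['tool_rot']).as_matrix().round(3))
E
```

```text
time: 1.98
position: [0.5419, 0.2091, 0.105]
tool_rot: [0.192, 0.981, 0.001, 0.001]
ft_force: [-0.1, -0.1, -0.2]
grip_width: 0.0523
grip_force: 0.0
1.9833 [0.54187423 0.20911439 0.10496471] [[-0.926  0.378  0.003]
 [ 0.378  0.926  0.001]
 [-0.002  0.002 -1.   ]]
```

```bash
python3 -m pendant '[{"jaw":0.6,"linear":[-0.6,-0.45,0.15],"twist":0},{"jaw":0.6,"linear":[0,0,0],"twist":0},{"jaw":0.1,"linear":[0,0,0],"twist":0},{"jaw":0.1,"linear":[0,0,0],"twist":0},{"jaw":0.1,"linear":[0,0,0],"twist":0},{"jaw":0.1,"linear":[0,0,0],"twist":0},{"jaw":0.1,"linear":[0,0,0],"twist":0},{"jaw":0.1,"linear":[0,0,0],"twist":0}]' 20
```

```text
time: 2.65
position: [0.5447, 0.202, 0.102]
tool_rot: [0.193, 0.981, -0.0, -0.0]
ft_force: [0.7, -0.3, 0.0]
grip_width: 0.0202
grip_force: 0.0
```

```bash
python3 -m pendant '[{"jaw":0.1,"linear":[0,0,0],"twist":0},{"jaw":0.1,"linear":[0,0,0],"twist":0},{"jaw":0.1,"linear":[0,0,0],"twist":0},{"jaw":0.1,"linear":[0,0,0],"twist":0}]' 25
```

```text
time: 2.98
position: [0.5449, 0.2024, 0.102]
tool_rot: [0.193, 0.981, 0.0, 0.0]
ft_force: [-0.0, 2.5, 0.2]
grip_width: 0.0158
grip_force: 25.0
```

Gripped. Next I turn 49° clockwise, sinking about 2.5 mm.

```bash
python3 -m pendant '[{"jaw":0.1,"linear":[0,0,0.03],"twist":5},{"jaw":0.1,"linear":[0,0,0.03],"twist":5},{"jaw":0.1,"linear":[0,0,0.03],"twist":5},{"jaw":0.1,"linear":[0,0,0.03],"twist":5},{"jaw":0.1,"linear":[0,0,0.03],"twist":5},{"jaw":0.1,"linear":[0,0,0.03],"twist":5},{"jaw":0.1,"linear":[0,0,0.03],"twist":5},{"jaw":0.1,"linear":[0,0,0.03],"twist":5},{"jaw":0.1,"linear":[0,0,0.02],"twist":5},{"jaw":0.1,"linear":[0,0,0],"twist":2},{"jaw":0.1,"linear":[0,0,0],"twist":0},{"jaw":0.1,"linear":[0,0,0],"twist":0}]' 25
python3 - <<'E'
from h import *
o=robot.get_obs();m=R.from_quat(o['tool_rot']).as_matrix();print(o['moment'],np.degrees(np.arctan2(m[1,1],m[0,1])))
E
```

```text
time: 3.98
position: [0.5458, 0.2032, 0.0996]
tool_rot: [0.568, 0.823, 0.002, 0.0]
ft_force: [1.6, 5.6, -1.1]
grip_width: 0.0161
grip_force: 25.0
[ 0.80500215 -0.15151662 -0.03711636] 20.730822089776176
```

```bash
python3 -m pendant '[{"jaw":0.1,"linear":[0,0,0],"twist":2},{"jaw":0.1,"linear":[0,0,0],"twist":2},{"jaw":0.1,"linear":[0,0,0],"twist":1},{"jaw":0.1,"linear":[0,0,0],"twist":0},{"jaw":0.1,"linear":[0,0,0],"twist":0}]' 30
python3 - <<'E'
from h import *
o=robot.get_obs();m=R.from_quat(o['tool_rot']).as_matrix();print(o['moment'],np.degrees(np.arctan2(m[1,1],m[0,1])))
E
python3 -m pendant '[{"jaw":0.1,"linear":[0,0,0],"twist":2},{"jaw":0.1,"linear":[0,0,0],"twist":0},{"jaw":0.1,"linear":[0,0,0],"twist":0}]'
python3 - <<'E'
from h import *
o=robot.get_obs();m=R.from_quat(o['tool_rot']).as_matrix();print(o['moment'],np.degrees(np.arctan2(m[1,1],m[0,1])))
E
```

```text
time: 4.4
position: [0.546, 0.2033, 0.0994]
tool_rot: [0.603, 0.798, 0.002, 0.001]
ft_force: [2.3, 4.8, -2.5]
grip_width: 0.0156
grip_force: 30.0
[ 0.85719567 -0.25498591  0.22619001] 15.800889425226371
time: 4.65
position: [0.546, 0.2032, 0.0994]
tool_rot: [0.616, 0.788, 0.002, 0.001]
ft_force: [1.6, 5.7, -3.1]
grip_width: 0.0161
grip_force: 30.0
[ 0.86988386 -0.31096796  0.59252474] 13.927782407665099
```

The moment climbs from 0.23 to 0.59 N m near the expected angle, so the nut is at its stop. I'll release it, rise and look.

```bash
python3 -m pendant '[{"jaw":0.5,"linear":[0,0,0],"twist":0},{"jaw":0.5,"linear":[0,0,0],"twist":0},{"jaw":0.5,"linear":[0,0,0],"twist":0},{"jaw":0.5,"linear":[0,0,0],"twist":0},{"jaw":0.5,"linear":[0,0,-2],"twist":0},{"jaw":0.2,"linear":[0,0,-4],"twist":0},{"jaw":0,"linear":[0,0,-4],"twist":0},{"jaw":0,"linear":[0,0,-4],"twist":0},{"jaw":0,"linear":[0,0,-2],"twist":0},{"jaw":0,"linear":[0,0,0],"twist":0},{"jaw":0,"linear":[0,0,0],"twist":0}]'
python3 - <<'E'
from h import *
o=robot.get_obs();print(R.from_quat(o['tool_rot']).as_matrix().round(3))
d=cam('wrist');cv2.imwrite('pics/d.png',cv2.resize(d['color'],(800,600)))
P=cloud(d);hsv=cv2.cvtColor(d['color'],cv2.COLOR_BGR2HSV)
h=P[...,2]
m=(abs(hsv[...,0].astype(int)-110)<12)&(hsv[...,1]>150)&(h>.1)&(h<.118)&(np.hypot(P[...,0]-.547,P[...,1]-.2)<.05)
print(m.sum(),P[m].mean(0),np.median(h[m]),cv2.minAreaRect(P[m][:,:2].astype(np.float32)))
E
```

```text
time: 5.57
position: [0.5452, 0.2017, 0.2609]
tool_rot: [0.617, 0.787, 0.001, 0.001]
ft_force: [0.4, -0.5, -0.6]
grip_width: 0.0116
grip_force: 0.0
[[-0.238  0.971  0.003]
 [ 0.971  0.238  0.   ]
 [-0.     0.003 -1.   ]]
575 [0.54589314 0.20449405 0.10574035] 0.10594711732042189 ((0.546168327331543, 0.2035088986158371), (0.014860579743981361, 0.05417373403906822), 16.0621337890625)
```

View pics/d.png

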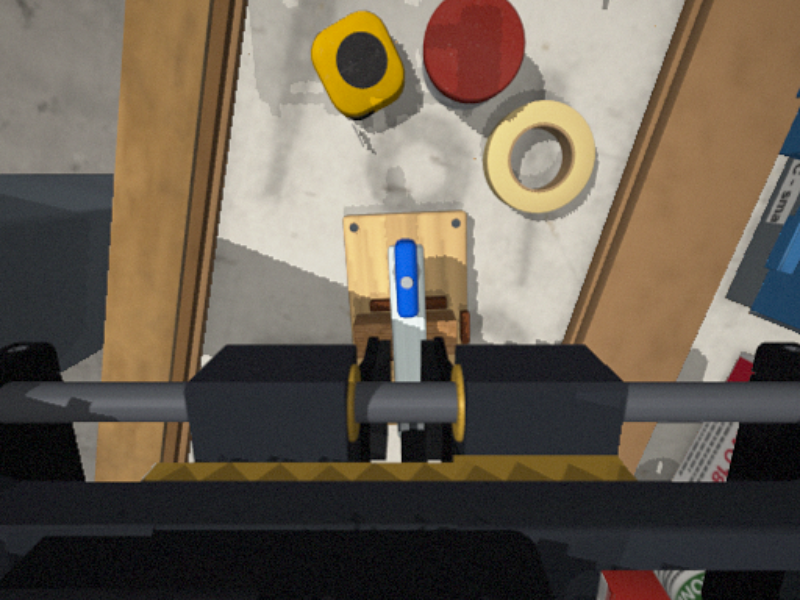

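The nut's bar runs at 16.06°, in line with the strap (16.0°), and the lever is still open. I'll move to just inside the lever, with the fingers shut.

```bash
python3 -m pendant '[{"jaw":0,"linear":[0,0,0],"twist":-2.2},{"jaw":0,"linear":[-2.9,0,0],"twist":0},{"jaw":0,"linear":[-2.9,0,0],"twist":0},{"jaw":0,"linear":[-2.9,0,0],"twist":0},{"jaw":0,"linear":[-2.9,0,0],"twist":0},{"jaw":0,"linear":[-2.7,0,0],"twist":0},{"jaw":0,"linear":[0,0.2,0],"twist":0},{"jaw":0,"linear":[0,0,0],"twist":0},{"jaw":0,"linear":[0,0,0],"twist":0}]'
python3 - <<'E'
from h import *
o=robot.get_obs();M=R.from_quat(o['tool_rot']).as_matrix();print(M.round(3))
print(M.T@(np.array([.5861,.0652,.170])-o['position'])*100)
d=cam('scene');cv2.imwrite('pics/e.png',cv2.resize(d['color'][110:260,160:360],(800,600)))
E
```

```text
time: 6.37
position: [0.5848, 0.0654, 0.2575]
tool_rot: [0.602, 0.798, -0.001, -0.002]
ft_force: [0.0, 0.9, -0.1]
grip_width: 0.0003
grip_force: 0.0
[[-0.275  0.961 -0.004]
 [ 0.962  0.275  0.001]
 [ 0.002 -0.004 -1.   ]]
[-0.07155982  0.15293257  8.74831896]
```

View pics/e.png

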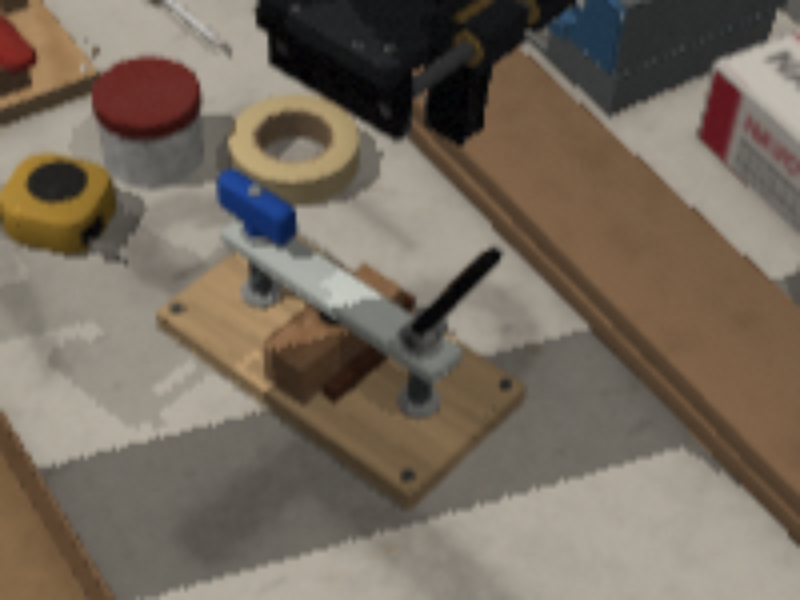

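The lever is still up (tip at (495,255)) and the tool is above and inside it. I'll descend, then push along the arc.

```bash
python3 -m pendant '[{"jaw":0,"linear":[0,0.15,3],"twist":0},{"jaw":0,"linear":[0,0,3],"twist":0},{"jaw":0,"linear":[0,0,2.7],"twist":0},{"jaw":0,"linear":[0,0,0],"twist":0},{"jaw":0,"linear":[-0.7,0,0.2],"twist":0},{"jaw":0,"linear":[-0.6,0,0.2],"twist":0},{"jaw":0,"linear":[-0.7,0,0.4],"twist":0},{"jaw":0,"linear":[-0.6,0,0.4],"twist":0},{"jaw":0,"linear":[-0.5,0,0.5],"twist":0},{"jaw":0,"linear":[-0.6,0,0.5],"twist":0},{"jaw":0,"linear":[0,0,0],"twist":0}]'
python3 -m pendant '[{"jaw":0,"linear":[-0.4,0,0.6],"twist":0},{"jaw":0,"linear":[-0.4,0,0.7],"twist":0},{"jaw":0,"linear":[-0.3,0,0.7],"twist":0},{"jaw":0,"linear":[-0.3,0,0.7],"twist":0},{"jaw":0,"linear":[-0.1,0,0.5],"twist":0},{"jaw":0,"linear":[-0.1,0,0.4],"twist":0},{"jaw":0,"linear":[0,0,0],"twist":0},{"jaw":0,"linear":[0,0,0],"twist":0}]'
```

```text
time: 7.33
position: [0.5988, 0.0283, 0.1502]
tool_rot: [0.602, 0.798, 0.0, 0.001]
ft_force: [2.1, 1.4, 1.2]
grip_width: 0.0003
grip_force: 0.4
time: 8.0
position: [0.6008, 0.0149, 0.1134]
tool_rot: [0.602, 0.798, -0.001, -0.002]
ft_force: [0.0, 0.9, -0.2]
grip_width: 0.0008
grip_force: 0.0
```

```bash
python3 -m pendant '[{"jaw":0,"linear":[0,0,0.4],"twist":0},{"jaw":0,"linear":[0,0,0.3],"twist":0},{"jaw":0,"linear":[0,0,0],"twist":0}]'
python3 -m pendant '[{"jaw":0,"linear":[0,0,0.2],"twist":0},{"jaw":0,"linear":[0,0,0],"twist":0}]'
```

```text
time: 8.25
position: [0.6014, 0.0146, 0.1069]
tool_rot: [0.602, 0.799, -0.0, -0.001]
ft_force: [-0.1, -0.4, 0.8]
grip_width: 0.0008
grip_force: 0.1
time: 8.42
position: [0.6016, 0.0146, 0.1065]
tool_rot: [0.602, 0.799, -0.0, -0.0]
ft_force: [-3.2, -0.9, 8.2]
grip_width: 0.0003
grip_force: 4.3
```

```bash
python3 -m pendant '[{"jaw":0,"linear":[0,0,0.15],"twist":0},{"jaw":0,"linear":[0,0,0],"twist":0}]'
python3 -m pendant '[{"jaw":0,"linear":[0,0,0.15],"twist":0},{"jaw":0,"linear":[0,0,0],"twist":0}]'
```

```text
time: 8.58
position: [0.6018, 0.0146, 0.1062]
tool_rot: [0.602, 0.799, -0.0, -0.0]
ft_force: [-4.6, -1.0, 13.9]
grip_width: 0.0006
grip_force: 7.5
time: 8.75
position: [0.6018, 0.0146, 0.1058]
tool_rot: [0.602, 0.799, -0.0, 0.0]
ft_force: [-6.2, -1.4, 21.9]
grip_width: 0.0004
grip_force: 10.7
```

The force rises to 22 N with the tool hardly moving, so the lever is at its stop. I'll back off upward and check.

```bash
python3 -m pendant '[{"jaw":0,"linear":[0,0,-1],"twist":0},{"jaw":0,"linear":[0,0,-3],"twist":0},{"jaw":0,"linear":[0,0,-4],"twist":0},{"jaw":0,"linear":[0,0,-4],"twist":0},{"jaw":0,"linear":[-4,0,-1],"twist":0},{"jaw":0,"linear":[-4,0,0],"twist":0},{"jaw":0,"linear":[-4,0,0],"twist":0},{"jaw":0,"linear":[-4,0,0],"twist":0},{"jaw":0,"linear":[0,0,0],"twist":0},{"jaw":0,"linear":[0,0,0],"twist":0}]'
python3 - <<'E'
from h import *
d=cam('scene');cv2.imwrite('pics/f.png',cv2.resize(d['color'][110:260,160:360],(800,600)))
d=cam('top');P=cloud(d)
hsv=cv2.cvtColor(d['color'],cv2.COLOR_BGR2HSV);h=P[...,2]
u=(P[...,0]-.5828)*.2756-(P[...,1]-.0767)*.9613; w=(P[...,0]-.5828)*.9613+(P[...,1]-.0767)*.2756
for a in range(-110,100,15):
    m=(abs(u-a/1000)<.006)&(abs(w)<.006);print(a,np.median(h[m]).round(4))
E
```

```text
time: 9.58
position: [0.6463, -0.1412, 0.2316]
tool_rot: [0.603, 0.797, 0.0, -0.0]
ft_force: [0.1, 1.1, 0.7]
grip_width: 0.0005
grip_force: 0.0
-110 nan
-95 nan
-80 nan
-65 nan
-50 nan
-35 0.0686
-20 0.0691
-5 0.0867
10 0.0896
25 0.0889
40 0.0886
55 0.0884
70 0.0889
85 0.0884
  return _methods._mean(a, axis=axis, dtype=dtype,
  ret = ret.dtype.type(ret / rcount)
```

View pics/f.png

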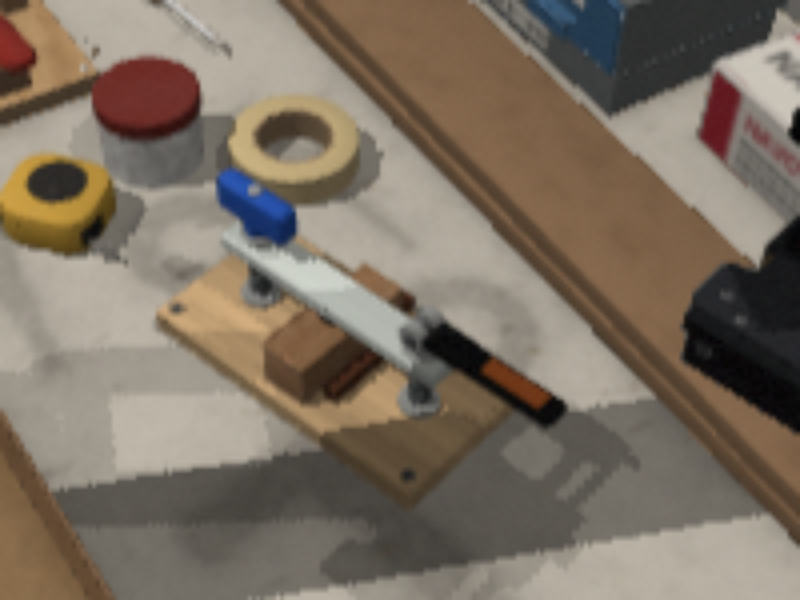

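The picture shows the lever flat, running from (425,335) to (555,412), with the nut's bar in line with the strap. By depth the lever is level (0.0886–0.0889 m) and the strap is down to 0.069 m, the clamped height.

```bash
python3 -c "
from rig import robot
print(robot.hand_in())"
```

```text
the job is handed in; nothing more can be done
None
```

The oak block is clamped and the job handed in: the wing nut was turned to its stop in line with the strap, then the black lever was pushed flat and released, and the arm is clear.

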